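Run a fingertip along the spring contacts

TASK

Check the row of five gold spring contacts with the fingertips: follow the row from the end beside the red disc to the end beside the white disc, pushing every contact in turn lightly about half-way down, one at a time, never hard onto its stop. Finish while still holding the last contact about half-way down, with the others sprung back up. Pick nothing up, and leave the loose blue sleeve, thimble and jar standing where they are.

Things in the scene. Friction and masses are not known exactly. Their poses are not given: they have to be found in the camera images.
- plate: black base plate fixed on the bench, 190 x 310 x 12 mm; origin at the centre of its underside, on the bench surface. Its long side is its y axis; the row of contacts runs along that, zigzagging up to 22 mm to either side of the middle line.
- mark_red: flat red disc, 22 mm across and 4 mm thick, fixed on the plate beyond one end of the row, 35 to 65 mm from the end contact: the row starts here. Origin at the centre of its underside.
- mark_white: the same disc in white, beyond the other end of the row: the row ends here. Origin at the centre of its underside.
- c1_base: black contact holder, 22 mm square on a 28 mm square, 6 mm thick aluminium foot, fixed on the plate, at the end of the row on the plate's +y side; it carries the gold contact c1. Origin at the centre of its underside, z up; its top is 28 mm above that. Neighbouring contacts stand 38 to 70 mm apart.
- c1_top (a point): centre of the top of gold contact c1, an upright round pin 18 mm across with a domed top (flat within 3 mm of the centre); at rest it stands 16 mm proud of its holder, 44 mm above the holder's underside, 56 mm above the bench. The point moves with the pin.
- c1 (a joint): how far gold contact c1 is pushed down, m: 0 at rest, 0.009 at its hard stop. A spring resists with 1.4 N at first, rising 0.7 N per mm to 7.7 N at the stop, and returns it when let go.
- c2_base: black contact holder, 22 mm square on a 28 mm square, 6 mm thick aluminium foot, fixed on the plate, between c1 and c3; it carries the gold contact c2. Origin at the centre of its underside, z up; its top is 28 mm above that. Neighbouring contacts stand 38 to 70 mm apart.
- c2_top (a point): centre of the top of gold contact c2, an upright round pin 18 mm across with a domed top (flat within 3 mm of the centre); at rest it stands 16 mm proud of its holder, 44 mm above the holder's underside, 56 mm above the bench. The point moves with the pin.
- c2 (a joint): how far gold contact c2 is pushed down, m: 0 at rest, 0.009 at its hard stop. A spring resists with 1.4 N at first, rising 0.7 N per mm to 7.7 N at the stop, and returns it when let go.
- c3_base: black contact holder, 22 mm square on a 28 mm square, 6 mm thick aluminium foot, fixed on the plate, between c2 and c4; it carries the gold contact c3. Origin at the centre of its underside, z up; its top is 28 mm above that. Neighbouring contacts stand 38 to 70 mm apart.
- c3_top (a point): centre of the top of gold contact c3, an upright round pin 18 mm across with a domed top (flat within 3 mm of the centre); at rest it stands 16 mm proud of its holder, 44 mm above the holder's underside, 56 mm above the bench. The point moves with the pin.
- c3 (a joint): how far gold contact c3 is pushed down, m: 0 at rest, 0.009 at its hard stop. A spring resists with 1.4 N at first, rising 0.7 N per mm to 7.7 N at the stop, and returns it when let go.
- c4_base: black contact holder, 22 mm square on a 28 mm square, 6 mm thick aluminium foot, fixed on the plate, between c3 and c5; it carries the gold contact c4. Origin at the centre of its underside, z up; its top is 28 mm above that. Neighbouring contacts stand 38 to 70 mm apart.
- c4_top (a point): centre of the top of gold contact c4, an upright round pin 18 mm across with a domed top (flat within 3 mm of the centre); at rest it stands 16 mm proud of its holder, 44 mm above the holder's underside, 56 mm above the bench. The point moves with the pin.
- c4 (a joint): how far gold contact c4 is pushed down, m: 0 at rest, 0.009 at its hard stop. A spring resists with 1.4 N at first, rising 0.7 N per mm to 7.7 N at the stop, and returns it when let go.
- c5_base: black contact holder, 22 mm square on a 28 mm square, 6 mm thick aluminium foot, fixed on the plate, at the end of the row on the plate's -y side; it carries the gold contact c5. Origin at the centre of its underside, z up; its top is 28 mm above that. Neighbouring contacts stand 38 to 70 mm apart.
- c5_top (a point): centre of the top of gold contact c5, an upright round pin 18 mm across with a domed top (flat within 3 mm of the centre); at rest it stands 16 mm proud of its holder, 44 mm above the holder's underside, 56 mm above the bench. The point moves with the pin.
- c5 (a joint): how far gold contact c5 is pushed down, m: 0 at rest, 0.009 at its hard stop. A spring resists with 1.4 N at first, rising 0.7 N per mm to 7.7 N at the stop, and returns it when let go.
- sleeve: loose blue plastic adapter sleeve standing on the plate at one side of the row, 22 mm across, 42 mm tall; origin at the centre of its underside.
- thimble: loose silver micrometer thimble standing on the plate at the other side of the row, 24 mm across, 48 mm tall; origin at the centre of its underside.
- jar: loose small amber glass jar with a black cap standing on the bench beside the plate, 40 mm across, 45 mm tall; origin at the centre of its underside.
There are look-alikes about, which are no part of the job. Of the things that look like the jar, take the one that is nearest to the robot's base at the start.

How it is judged:
On the way, in this order (a step that is already met when the one before it is completed fails the run):
1. the first contact, counted from the red disc, is pushed down by the fingers at least 2 mm with the other four up (within 1 mm) (((horizontal distance between mark_red and c1_base below 0.1 m and (value of joint c1 above 0.002 m and contact force between the fingers and c1_base above 0.2 N and value of joint each of c2, c3, c4, c5 below 0.001 m)) or (horizontal distance between mark_red and c5_base below 0.1 m and (value of joint c5 above 0.002 m and contact force between the fingers and c5_base above 0.2 N and value of joint each of c1, c2, c3, c4 below 0.001 m)))), for 0.1 s.
2. the second contact, counted from the red disc, is pushed down by the fingers at least 2 mm with the other four up (within 1 mm) (((horizontal distance between mark_red and c1_base below 0.1 m and (value of joint c2 above 0.002 m and contact force between the fingers and c2_base above 0.2 N and value of joint each of c1, c3, c4, c5 below 0.001 m)) or (horizontal distance between mark_red and c5_base below 0.1 m and (value of joint c4 above 0.002 m and contact force between the fingers and c4_base above 0.2 N and value of joint each of c1, c2, c3, c5 below 0.001 m)))), for 0.1 s.
3. the third contact, counted from the red disc, is pushed down by the fingers at least 2 mm with the other four up (within 1 mm) (((horizontal distance between mark_red and c1_base below 0.1 m and (value of joint c3 above 0.002 m and contact force between the fingers and c3_base above 0.2 N and value of joint each of c1, c2, c4, c5 below 0.001 m)) or (horizontal distance between mark_red and c5_base below 0.1 m and (value of joint c3 above 0.002 m and contact force between the fingers and c3_base above 0.2 N and value of joint each of c1, c2, c4, c5 below 0.001 m)))), for 0.1 s.
4. the fourth contact, counted from the red disc, is pushed down by the fingers at least 2 mm with the other four up (within 1 mm) (((horizontal distance between mark_red and c1_base below 0.1 m and (value of joint c4 above 0.002 m and contact force between the fingers and c4_base above 0.2 N and value of joint each of c1, c2, c3, c5 below 0.001 m)) or (horizontal distance between mark_red and c5_base below 0.1 m and (value of joint c2 above 0.002 m and contact force between the fingers and c2_base above 0.2 N and value of joint each of c1, c3, c4, c5 below 0.001 m)))), for 0.1 s.
5. the last contact, counted from the red disc, is pushed down by the fingers at least 2 mm with the other four up (within 1 mm) (((horizontal distance between mark_red and c1_base below 0.1 m and (value of joint c5 above 0.002 m and contact force between the fingers and c5_base above 0.2 N and value of joint each of c1, c2, c3, c4 below 0.001 m)) or (horizontal distance between mark_red and c5_base below 0.1 m and (value of joint c1 above 0.002 m and contact force between the fingers and c1_base above 0.2 N and value of joint each of c2, c3, c4, c5 below 0.001 m)))), for 0.1 s.
At the end, for the whole second after the job is handed in: The contact beside the white disc is still held down by the fingers, 2 to 8.3 mm below rest; the other four are up within 1 mm; sleeve, thimble and jar stand within 12 mm of where they began, tilted less than 0.3 rad (((horizontal distance between mark_red and c1_base below 0.1 m and (value of joint c5 above 0.002 m and contact force between the fingers and c5_base above 0.2 N and value of joint each of c1, c2, c3, c4 below 0.001 m)) or (horizontal distance between mark_red and c5_base below 0.1 m and (value of joint c1 above 0.002 m and contact force between the fingers and c1_base above 0.2 N and value of joint each of c2, c3, c4, c5 below 0.001 m))) and not (value of joint any of c1, c2, c3, c4, c5 above 0.0083 m) and distance of each of sleeve, thimble, jar from where it was at the start of the episode below 0.012 m and angle between each of sleeve, thimble, jar's own z axis and vertical below 0.3 rad); the arm keeps its last pose, push and grip.
It fails at once if a contact is driven onto its stop (more than 8.3 mm down) (value of joint any of c1, c2, c3, c4, c5 above 0.0083 m).
It fails at once if the sleeve, thimble or jar is lifted, carried, pushed more than 12 mm or tipped over (not (distance of each of sleeve, thimble, jar from where it was at the start of the episode below 0.012 m and angle between each of sleeve, thimble, jar's own z axis and vertical below 0.3 rad)).
It also fails if it takes over 51 s, if anything falls off the work surface, if the arm or the gripper's body presses on something with over 40 N, if the wrist force passes 120 N, or if a joint passes its speed limit or range.

ROBOT

A 7-joint arm with a two-finger parallel gripper is mounted at the origin on the work surface. World frame = base frame: x ahead of the robot, y to its left, z up, the work surface at z = 0. Lengths are in m, angles in rad, forces in N, time in s.
With the tool pointing down it reaches from about 0.4 to 0.85 m from the base axis. Payload 6.9 kg.
Tool frame: the origin (TCP) lies on the centre line of the jaws, within the pads' length; the fingertips stand 8 mm ahead of it and the grasp point (between the pads) lies 11 mm behind it; x points along the fingers, y is the direction in which the jaws open and shut, and the axes are right-handed (so a half turn about x gives the same grasp; the last joint's range is limited). The gripper opens to 85 mm and grips with 20 to 120 N. Pads are 22 mm wide; open, the fingers measure 114 mm over their backs; the gripper's body (76 mm by 85 mm) begins 54 mm behind the grasp point. The pads swing forward as they close: fully open they stand 13 mm farther back than shut.
Start: joints at [1.236, 0.507, -0.238, 1.5, 0.126, 1.149, -0.155], TCP at [0.266, -0.566, 0.239] pointing down, gripper open.
Joint ranges: [-3.08, 3.08], [-0.24, 2.05], [-1.43, 1.35], [0, 2.5], [-1.52, 4.66], [0.17, 1.96], [-2.89, 2.89]. Speed limits (rad/s): [2.39, 2.39, 3.14, 3.14, 3.14, 3.14, 3.14].

INTERFACE

Orientations are given as [roll, pitch, yaw] about the fixed x, y, z axes, in that order (R = Rz(yaw) Ry(pitch) Rx(roll)).
In Python, from rig import arm gives the robot as it stands.
- The arm moves only by the shell command python3 -m handwheel 'ROWS' [OPENING] [FORCE]. ROWS is JSON, a list of rows, each an object with "xyz": the shift along the tool's x, y, z in mm, a list of three; "rotation": the turn, a rotation vector about the tool's x, y, z in rad, a list of three. A call has 1 to 12 rows; each row is the pose to reach, as a shift and turn from the pose commanded when the call began, along the tool's axes at that moment; what a row does not reach only later rows make up. A row lasts 1/12 s, in which the tool goes at most 41.7 mm and 7.16 degrees, less where a joint would pass 70% of its speed; a pose out of reach is approached as far as the arm can. A call with a gripper value outside its range is refused whole. OPENING is the closure in counts, from 0 (fully open) to 255 (shut), set as the call begins (- or left out, the last holds). The fingers move at their own pace and stop on an object; FORCE is the grip in N (left out, the last holds). Time passes only in rows, so rows that repeat a pose let the fingers close. It gives the time, the measured TCP pose, the force and the opening at its end, in the units of the state.
- arm.state(): the state, without advancing time (a new reading comes with each control period).
- arm.capture(name): name is "scene" or "top" or "wrist"; returns the picture (384x512x3 uint8, red, green, blue); there is no depth.
- arm.calibration(name): a dict with "mtx" (3x3 intrinsics, pixels), "k1" (the pictures are not rectified: a ray, as slopes to the right and down, at radius r is drawn at 1 + k1 r^2 times it, then the intrinsics apply), "camera_from_world" (4x4, takes a point from world to camera coordinates); the wrist camera has in their place "mount" (4x4, takes a point from camera to tool coordinates, whose origin is the TCP and whose axes are the tool frame's). Camera axes: x right, y down, z forward; pixel columns grow to the right and rows downward; lengths in m; the calibration is good to about 2 mm. A picture is of the moment at which its call begins: read the wrist's pose just before it. calibration takes no time and is no camera call.
- arm.job_done(): hands the job in, once; it reports no verdict.
Trained networks look in the newest picture that a camera, given by its name, has taken for a name from the list of things; names that differ only in an ending like _2 or _b are one class to them, and where a whole thing is asked for, a point or a joint stands for the part that bears it (a point fixed in the world has none). Each returns a list of dicts, best first, with "conf" (0 to 1); they miss things now and then, are a little off and sometimes report something else, mostly with a low value. They report only what shows in the picture. A call takes as long as a camera call. They do not tell look-alikes from the thing itself.
- arm.find_in(camera, thing): "location" ([x, y, z] in m, in world coordinates, good to about 4 mm: the middle of the surface that is visible of it).
- arm.pinpoint(camera, thing): "location" ([x, y, z] in m, in world coordinates, good to about 4 mm: a listed point, or the origin of a listed thing).
The state is a dict: "t": time; "joint_pos": joint angles; "joint_vel": joint speeds; "joint_torque": joint torques, N m; "ee_pos": TCP position; "eef_rot": TCP orientation; "contact_force": force on the tool from outside, world axes, zero at the start; "moment": the same for the moment, N m; "opening": opening from 0.0 (shut) to 1.0 (fully open).
Only numpy, scipy, OpenCV 4.12 (cv2) and the standard library are available. Lean on these libraries where they do the work, as an engineer would, in place of code of your own. Each camera call takes 0.05 s, during which the arm holds its last target.

## Working session

There is one attempt and no reset: what is moved stays moved. The work goes in short steps, Python scripts to look and compute and a shell command to move; the robot and the scene stay as the last step left them, time stands still between calls to the robot, and variables do not carry over. Pictures are saved under pics/ and viewed, and the job is handed in when it is done.

```bash
ls; mkdir -p pics; python3 - <<'E'
from rig import arm
import cv2,json
s=arm.state(); print({k:s[k] for k in ('t','ee_pos','eef_rot','contact_force','opening')})
for n in ('scene','top'):
    im=arm.capture(n); cv2.imwrite(f'pics/{n}0.png',im[:,:,::-1])
    for th in ('mark_red','mark_white','c1_top','jar','sleeve','thimble'):
        print(n,th,[(round(d['conf'],2),[round(float(x),3) for x in d['location']]) for d in arm.pinpoint(n,th)])
E
```

```text
pics
{'t': 0.0, 'ee_pos': array([ 0.26582383, -0.56511971,  0.2384296 ]), 'eef_rot': array([-1.55727099,  1.56902542,  2.0241297 ]), 'contact_force': array([-0.45445039,  0.45979801, -0.63217162]), 'opening': 0.9993023573198883}
scene mark_red [(0.62, [0.617, 0.135, 0.011]), (0.62, [0.54, 0.024, 0.003]), (0.3, [0.537, -0.016, 0.055])]
scene mark_white [(0.63, [0.474, -0.087, 0.011]), (0.5, [0.536, -0.023, 0.013])]
scene c1_top [(0.65, [0.697, 0.161, -0.004]), (0.46, [0.587, 0.106, 0.054]), (0.39, [0.428, -0.013, 0.012])]
scene jar [(0.94, [0.8, 0.094, 0.001]), (0.93, [0.769, 0.177, -0.002]), (0.9, [0.747, 0.258, 0.001]), (0.69, [0.693, 0.161, -0.002])]
scene sleeve [(0.6, [0.483, -0.033, 0.055]), (0.51, [0.611, -0.002, 0.007])]
scene thimble []
top mark_red [(0.45, [0.615, 0.132, 0.006]), (0.32, [0.537, 0.039, 0.01])]
top mark_white [(0.49, [0.484, -0.088, 0.014])]
top c1_top [(0.62, [0.588, 0.103, 0.058])]
top jar [(0.93, [0.798, 0.092, -0.0]), (0.86, [0.768, 0.18, 0.002]), (0.77, [0.693, 0.164, -0.001]), (0.77, [0.744, 0.26, -0.001])]
top sleeve [(0.47, [0.608, -0.002, 0.013])]
top thimble [(0.73, [0.431, -0.013, 0.013])]
```

View pics/scene0.png

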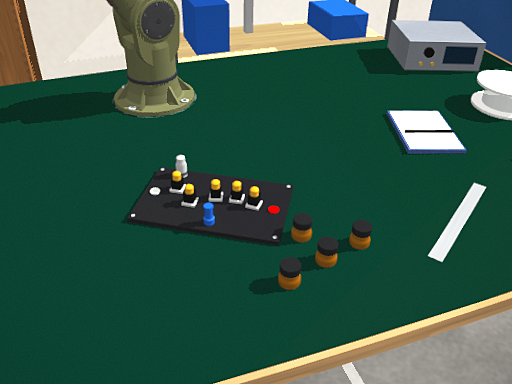

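View pics/top0.png

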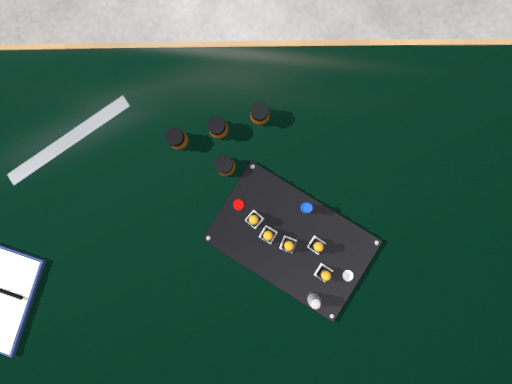

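```bash
cat > h.py <<'E'
import numpy as np, cv2
from rig import arm
from scipy.spatial.transform import Rotation as R
def ray(cal,uv,c2w):
    K=np.array(cal['mtx']);k1=cal['k1']
    d=np.array([(uv[0]-K[0,2])/K[0,0],(uv[1]-K[1,2])/K[1,1]]);s=d.copy()
    for _ in range(30): s=d/(1+k1*(s@s))
    return c2w[:3,3], c2w[:3,:3]@np.array([s[0],s[1],1])
def atz(cal,uv,z,c2w=None):
    if c2w is None: c2w=np.linalg.inv(np.array(cal['camera_from_world']))
    o,d=ray(cal,uv,c2w); return o+d*(z-o[2])/d[2]
def proj(cal,p,w2c=None):
    if w2c is None: w2c=np.array(cal['camera_from_world'])
    q=w2c[:3,:3]@np.asarray(p)+w2c[:3,3]; s=q[:2]/q[2]; s=s*(1+cal['k1']*(s@s))
    K=np.array(cal['mtx']); return np.array([K[0,0]*s[0]+K[0,2],K[1,1]*s[1]+K[1,2]])
def tool(s):
    T=np.eye(4);T[:3,:3]=R.from_euler('xyz',s['eef_rot']).as_matrix();T[:3,3]=s['ee_pos'];return T
def base(T):  # world vec -> tool mm
    return T[:3,:3].T
E
python3 - <<'E'
from h import *
im=cv2.imread('pics/top0.png')
cv2.imwrite('pics/top0z.png',cv2.resize(im,None,fx=1.5,fy=1.5,interpolation=cv2.INTER_CUBIC))
s=arm.state();print(tool(s)[:3,:3].round(3))
c=arm.calibration('top');print(np.linalg.inv(np.array(c['camera_from_world'])).round(3),c['mtx'],c['k1'])
E
```

```text
[[ 0.     0.426 -0.905]
 [-0.    -0.905 -0.426]
 [-1.     0.    -0.   ]]
[[ 0.01  -0.999  0.048  0.608]
 [-0.999 -0.008  0.043  0.07 ]
 [-0.043 -0.048 -0.998  0.729]
 [ 0.     0.     0.     1.   ]] [[355.43614031   0.         254.71929422]
 [  0.         355.43614031 191.88636035]
 [  0.           0.           1.        ]] -0.011513585637837147
```

The top view shows the red disc at (238,205) and the white disc at (348,275). The contacts run (253,219), (268,236), (289,245), (318,247), (325,275), with the sleeve at (306,208) and the thimble at (315,301).

```bash
python3 - <<'E'
from h import *
for n in ('top','scene'):
    im=cv2.imread(f'pics/{n}0.png'); hsv=cv2.cvtColor(im,cv2.COLOR_BGR2HSV); cal=arm.calibration(n)
    m=cv2.inRange(hsv,(20,150,120),(35,255,255))
    k,l,st,c=cv2.connectedComponentsWithStats(m)
    for i in range(1,k):
        if st[i,4]>15 : print(n,st[i],c[i].round(1),atz(cal,c[i],.052).round(4))
cal=arm.calibration('top')
for uv,z in (((238.5,205),.016),((348,275.5),.016),((306,208),.054),((315,303),.06),((225,165),.045)): print(uv,atz(cal,uv,z).round(4))
for uv in ((252.5,166.5),(377,242.5),(208,238),(332,316)): print('screw',atz(cal,uv,.013).round(4))
E
```

```text
top [249 215   9  10  68] [253.2 219.4] [0.5884 0.1018 0.052 ]
top [263 231  10  10  69] [267.5 235. ] [0.5591 0.0743 0.052 ]
top [284 241  10  10  72] [288.3 245.2] [0.5404 0.0351 0.052 ]
top [313 242  11  10  75] [318.  246.2] [ 0.5393 -0.0206  0.052 ]
top [321 270  10  11  75] [325.4 275.1] [ 0.4857 -0.0345  0.052 ]
scene [173 171   8  10  70] [176.5 175.8] [ 0.4921 -0.0371  0.052 ]
scene [211 179   9  10  69] [215.2 183.8] [0.5452 0.0321 0.052 ]
scene [233 181   8  10  70] [236.5 185.5] [0.5645 0.0717 0.052 ]
scene [185 184   9  10  73] [189.1 188.6] [ 0.5447 -0.0226  0.052 ]
scene [250 187   9  10  76] [254.2 191.4] [0.5949 0.0993 0.052 ]
(238.5, 205) [0.6158 0.1334 0.016 ]
(348, 275.5) [ 0.4792 -0.0843  0.016 ]
(306, 208) [0.6109 0.0022 0.054 ]
(315, 303) [ 0.4358 -0.0143  0.06  ]
(225, 165) [0.6928 0.158  0.045 ]
screw [0.694  0.1061 0.013 ]
screw [ 0.5442 -0.1419  0.013 ]
screw [0.5487 0.1945 0.013 ]
screw [ 0.399  -0.0536  0.013 ]
```

```bash
python3 - <<'E'
import cv2
im=cv2.imread('pics/top0.png')[190:320,200:390]
cv2.imwrite('pics/top0c.png',cv2.resize(im,None,fx=4,fy=4,interpolation=cv2.INTER_CUBIC))
E
```

```text
(no output)
```

View pics/top0c.png

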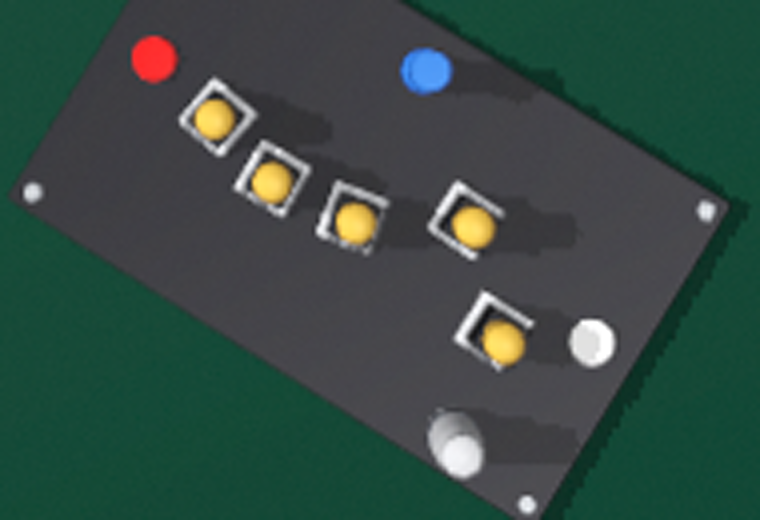

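```bash
python3 -m handwheel '[{"xyz":[0,-10,-12],"rotation":[0,0,0]},{"xyz":[0,-30,-37],"rotation":[0,0,0]},{"xyz":[0,-52,-64],"rotation":[0,0,0]},{"xyz":[0,-75,-93],"rotation":[0,0,0]},{"xyz":[0,-98,-121],"rotation":[0,0,0]},{"xyz":[0,-121,-149],"rotation":[0,0,0]},{"xyz":[0,-144,-178],"rotation":[0,0,0]},{"xyz":[0,-167,-206],"rotation":[0,0,0]},{"xyz":[0,-190,-234],"rotation":[0,0,0]},{"xyz":[0,-213,-263],"rotation":[0,0,0]},{"xyz":[0,-230,-284],"rotation":[0,0,0]},{"xyz":[0,-233,-288],"rotation":[0,0,0]}]' 255 20
```

```text
t: 1.7
ee_pos: [0.43, -0.2267, 0.2399]
eef_rot: [-2.903, 1.568, 0.685]
contact_force: [-0.7, 0.7, 0.5]
opening: -0.0
```

```bash
python3 -m handwheel '[{"xyz":[5,-12,-15],"rotation":[0,0,0]},{"xyz":[15,-34,-42],"rotation":[0,0,0]},{"xyz":[25,-57,-70],"rotation":[0,0,0]},{"xyz":[35,-80,-99],"rotation":[0,0,0]},{"xyz":[45,-103,-127],"rotation":[0,0,0]},{"xyz":[55,-126,-155],"rotation":[0,0,0]},{"xyz":[65,-149,-183],"rotation":[0,0,0]},{"xyz":[75,-172,-211],"rotation":[0,0,0]},{"xyz":[85,-195,-240],"rotation":[0,0,0]},{"xyz":[93,-216,-266],"rotation":[0,0,0]},{"xyz":[98,-228,-281],"rotation":[0,0,0]},{"xyz":[100,-231,-285],"rotation":[0,0,0]}]'
python3 - <<'E'
from h import *
s=arm.state();T=tool(s);im=arm.capture('wrist');cv2.imwrite('pics/w1.png',im[:,:,::-1])
t=arm.capture('top');cv2.imwrite('pics/t1.png',t[:,:,::-1])
print(s['t'],T.round(4),s['contact_force'],s['joint_pos'].round(2))
c=arm.calibration('wrist');c2w=T@np.array(c['mount']);print(c2w.round(3))
hsv=cv2.cvtColor(im,cv2.COLOR_RGB2HSV);m=cv2.inRange(hsv,(20,150,100),(35,255,255))
k,l,st,ce=cv2.connectedComponentsWithStats(m)
for i in range(1,k):
    if st[i,4]>30: print(st[i],ce[i].round(1),atz(c,ce[i],.054,c2w).round(4))
E
```

```text
t: 2.7
ee_pos: [0.5878, 0.1026, 0.1383]
eef_rot: [-1.939, 1.568, 1.647]
contact_force: [0.1, -0.7, 1.1]
opening: -0.0
2.7 [[-2.000e-04  4.300e-01 -9.028e-01  5.878e-01]
 [ 2.400e-03 -9.028e-01 -4.300e-01  1.026e-01]
 [-1.000e+00 -2.200e-03 -9.000e-04  1.383e-01]
 [ 0.000e+00  0.000e+00  0.000e+00  1.000e+00]] [ 0.05074069 -0.67929167  1.05314799] [ 0.02  0.57 -0.36  1.71  0.24  0.9  -1.57]
[[ 0.429 -0.865 -0.258  0.654]
 [-0.903 -0.412 -0.12   0.133]
 [-0.002  0.284 -0.959  0.274]
 [ 0.     0.     0.     1.   ]]
[252 186  20  23 159] [263.6 195.9] [0.5916 0.1013 0.054 ]
[274 225   9  10  56] [277.7 230.1] [0.5678 0.0757 0.054 ]
[294 257  17  15 128] [302.8 262.6] [0.548  0.0394 0.054 ]
```

View pics/w1.png

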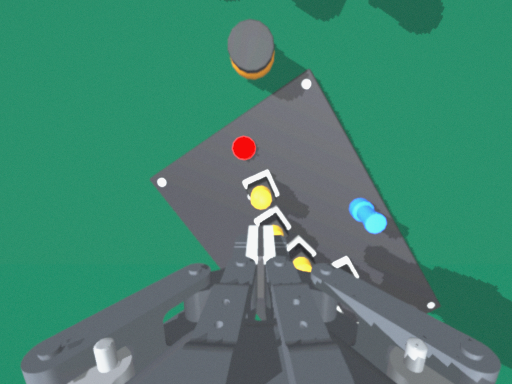

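View pics/t1.png

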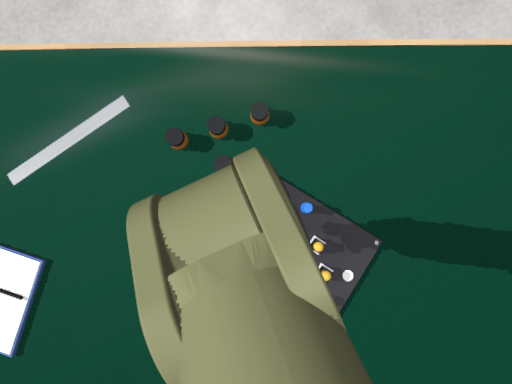

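The wrist view shows the first contact at (261,198), under the closed fingertips at about (262,240). Its position agrees with the top camera to within 3 mm.

```bash
python3 -m handwheel '[{"xyz":[8,0,0],"rotation":[0,0,0]},{"xyz":[22,0,0],"rotation":[0,0,0]},{"xyz":[38,0,0],"rotation":[0,0,0]},{"xyz":[52,0,0],"rotation":[0,0,0]},{"xyz":[62,0,0],"rotation":[0,0,0]},{"xyz":[68,0,0],"rotation":[0,0,0]},{"xyz":[70,0,0],"rotation":[0,0,0]},{"xyz":[70,0,0],"rotation":[0,0,0]},{"xyz":[70,0,0],"rotation":[0,0,0]}]'; python3 -m handwheel '[{"xyz":[1,0,0],"rotation":[0,0,0]},{"xyz":[2,0,0],"rotation":[0,0,0]},{"xyz":[3,0,0],"rotation":[0,0,0]},{"xyz":[4,0,0],"rotation":[0,0,0]},{"xyz":[5,0,0],"rotation":[0,0,0]},{"xyz":[5,0,0],"rotation":[0,0,0]},{"xyz":[5,0,0],"rotation":[0,0,0]}]'; python3 -c "
from rig import arm;s=arm.state();print(s['ee_pos'],s['contact_force'])"
```

```text
t: 3.55
ee_pos: [0.5874, 0.0981, 0.0699]
eef_rot: [2.817, 1.57, 0.115]
contact_force: [0.1, -0.2, 0.2]
opening: 0.0
t: 4.13
ee_pos: [0.587, 0.0983, 0.0643]
eef_rot: [0.418, 1.571, -2.284]
contact_force: [-0.3, -0.8, 1.1]
opening: -0.001
[0.5870085  0.09828962 0.06426807] [-0.28319503 -0.76738253  1.06273225]
```

```bash
python3 -m handwheel '[{"xyz":[-2,-3,-2],"rotation":[0,0,0]},{"xyz":[-2,-3,-2],"rotation":[0,0,0]},{"xyz":[0,-3,-2],"rotation":[0,0,0]},{"xyz":[1,-3,-2],"rotation":[0,0,0]},{"xyz":[2,-3,-2],"rotation":[0,0,0]},{"xyz":[2,-3,-2],"rotation":[0,0,0]},{"xyz":[2,-3,-2],"rotation":[0,0,0]}]'; python3 -m handwheel '[{"xyz":[1,0,0],"rotation":[0,0,0]},{"xyz":[2,0,0],"rotation":[0,0,0]},{"xyz":[2,0,0],"rotation":[0,0,0]},{"xyz":[2,0,0],"rotation":[0,0,0]}]'; python3 -c "
from rig import arm;s=arm.state();print(s['ee_pos'],s['contact_force'])"
```

```text
t: 4.72
ee_pos: [0.5877, 0.1022, 0.0624]
eef_rot: [-2.789, 1.57, 0.792]
contact_force: [0.2, 1.6, 2.2]
opening: 0.004
t: 5.05
ee_pos: [0.5878, 0.1021, 0.0605]
eef_rot: [-2.913, 1.57, 0.668]
contact_force: [0.3, 1.8, 3.4]
opening: -0.001
[0.58775522 0.10214538 0.06046574] [0.25248044 1.750497   3.38761892]
```

```bash
python3 -m handwheel '[{"xyz":[0.5,0,0],"rotation":[0,0,0]},{"xyz":[1,0,0],"rotation":[0,0,0]},{"xyz":[1,0,0],"rotation":[0,0,0]},{"xyz":[1,0,0],"rotation":[0,0,0]}]'; python3 -c "
from h import *
s=arm.state();print(s['ee_pos'],s['contact_force'])
im=arm.capture('wrist');cv2.imwrite('pics/w2.png',im[:,:,::-1])
im=arm.capture('scene');cv2.imwrite('pics/s2.png',cv2.resize(im[140:250,110:320,::-1],None,fx=3.5,fy=3.5,interpolation=cv2.INTER_CUBIC))
T=tool(s);p=s['ee_pos']
for q in [(.5591,.0743),(.5404,.0351),(.5393,-.0206),(.4857,-.0345)]:
  d=T[:3,:3].T@np.array([q[0]-p[0],q[1]-p[1],0]);print((d*1000).round(1));p=np.array(q)
"
```

```text
t: 5.38
ee_pos: [0.5877, 0.1021, 0.0594]
eef_rot: [-2.891, 1.57, 0.69]
contact_force: [0.1, 3.2, 4.9]
opening: -0.003
[0.5877475  0.10209958 0.05942597] [0.14322604 3.16365815 4.94997178]
[-0.  13.  37.8]
[-0.  27.5 33.6]
[-0.  49.9 24.7]
[ -0.  -10.2  54.4]
```

View pics/w2.png

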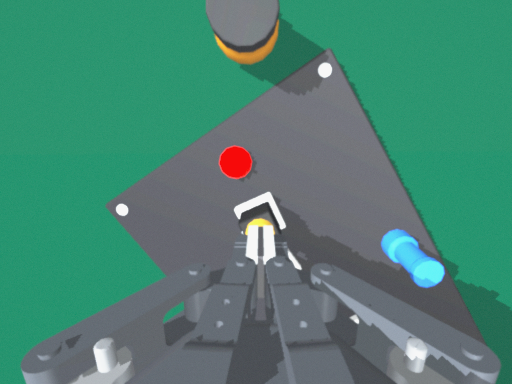

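View pics/s2.png

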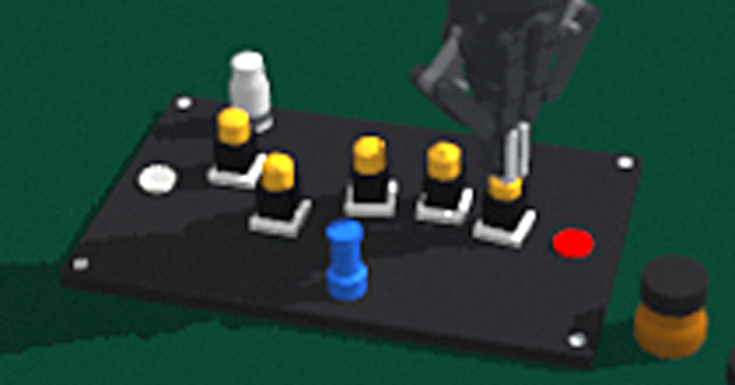

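The first contact is down about 4.6 mm with 4.9 N on it, and the other four are up in the scene view. On to the second.

```bash
python3 -m handwheel '[{"xyz":[-10,0,0],"rotation":[0,0,0]},{"xyz":[-20,0,0],"rotation":[0,0,0]},{"xyz":[-22,2,6],"rotation":[0,0,0]},{"xyz":[-22,5,15],"rotation":[0,0,0]},{"xyz":[-22,9,25],"rotation":[0,0,0]},{"xyz":[-22,12,34],"rotation":[0,0,0]},{"xyz":[-22,13,38],"rotation":[0,0,0]},{"xyz":[-22,13,38],"rotation":[0,0,0]},{"xyz":[-20,13,38],"rotation":[0,0,0]},{"xyz":[-15,13,38],"rotation":[0,0,0]},{"xyz":[-10,13,38],"rotation":[0,0,0]},{"xyz":[-7,13,38],"rotation":[0,0,0]}]'; python3 -m handwheel '[{"xyz":[1,0,0],"rotation":[0,0,0]},{"xyz":[2,0,0],"rotation":[0,0,0]},{"xyz":[4,0,0],"rotation":[0,0,0]},{"xyz":[5,0,0],"rotation":[0,0,0]},{"xyz":[6,0,0],"rotation":[0,0,0]},{"xyz":[6,0,0],"rotation":[0,0,0]},{"xyz":[6,0,0],"rotation":[0,0,0]},{"xyz":[6,0,0],"rotation":[0,0,0]}]'; python3 -c "
from rig import arm;s=arm.state();print(s['ee_pos'],s['contact_force'])"
```

```text
t: 6.48
ee_pos: [0.5586, 0.0742, 0.0653]
eef_rot: [-0.651, 1.57, 2.931]
contact_force: [-0.2, -0.2, -1.3]
opening: -0.003
t: 7.15
ee_pos: [0.5586, 0.0741, 0.0605]
eef_rot: [-1.703, 1.571, 1.879]
contact_force: [-2.3, 0.5, 3.5]
opening: -0.002
[0.55856473 0.07408731 0.06046663] [-2.34176982  0.50729577  3.45913076]
```

```bash
python3 -m handwheel '[{"xyz":[0.5,0,0],"rotation":[0,0,0]},{"xyz":[1,0,0],"rotation":[0,0,0]},{"xyz":[1,0,0],"rotation":[0,0,0]},{"xyz":[1,0,0],"rotation":[0,0,0]}]'; python3 -c "
from h import *
s=arm.state();print(s['ee_pos'],s['contact_force'])
im=arm.capture('scene');cv2.imwrite('pics/s3.png',cv2.resize(im[140:250,110:320,::-1],None,fx=3.5,fy=3.5,interpolation=cv2.INTER_CUBIC))"
```

```text
t: 7.48
ee_pos: [0.5586, 0.074, 0.0593]
eef_rot: [-1.154, 1.571, 2.427]
contact_force: [-3.6, 1.3, 4.4]
opening: -0.0
[0.55856051 0.0740451  0.05931031] [-3.62878537  1.28935947  4.42851095]
```

View pics/s3.png

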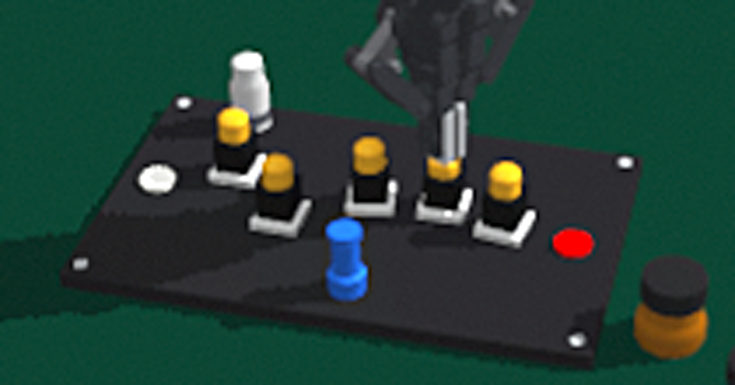

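The second contact is down and the first has sprung back. The third is at tool y +27.5, z +33.6.

```bash
python3 -m handwheel '[{"xyz":[-10,0,0],"rotation":[0,0,0]},{"xyz":[-20,0,0],"rotation":[0,0,0]},{"xyz":[-22,5,6],"rotation":[0,0,0]},{"xyz":[-22,11,14],"rotation":[0,0,0]},{"xyz":[-22,18,22],"rotation":[0,0,0]},{"xyz":[-22,25,30],"rotation":[0,0,0]},{"xyz":[-22,28,34],"rotation":[0,0,0]},{"xyz":[-22,28,34],"rotation":[0,0,0]},{"xyz":[-20,28,34],"rotation":[0,0,0]},{"xyz":[-15,28,34],"rotation":[0,0,0]},{"xyz":[-10,28,34],"rotation":[0,0,0]},{"xyz":[-7,28,34],"rotation":[0,0,0]}]'; python3 -m handwheel '[{"xyz":[1,0,0],"rotation":[0,0,0]},{"xyz":[2,0,0],"rotation":[0,0,0]},{"xyz":[4,0,0],"rotation":[0,0,0]},{"xyz":[5,0,0],"rotation":[0,0,0]},{"xyz":[6,0,0],"rotation":[0,0,0]},{"xyz":[6,0,0],"rotation":[0,0,0]},{"xyz":[6,0,0],"rotation":[0,0,0]},{"xyz":[6,0,0],"rotation":[0,0,0]}]'; python3 -c "
from rig import arm;s=arm.state();print(s['ee_pos'],s['contact_force'])"
```

```text
t: 8.53
ee_pos: [0.5396, 0.0346, 0.0653]
eef_rot: [-0.76, 1.57, 2.823]
contact_force: [-0.9, 0.7, -0.3]
opening: 0.004
t: 9.2
ee_pos: [0.5397, 0.0344, 0.0605]
eef_rot: [-1.981, 1.571, 1.601]
contact_force: [-1.5, 1.3, 4.2]
opening: -0.004
[0.53973515 0.03436344 0.06045845] [-1.46917297  1.28030955  4.16085482]
```

```bash
python3 -m handwheel '[{"xyz":[0.5,0,0],"rotation":[0,0,0]},{"xyz":[1,0,0],"rotation":[0,0,0]},{"xyz":[1,0,0],"rotation":[0,0,0]},{"xyz":[1,0,0],"rotation":[0,0,0]}]'; python3 -c "
from h import *
s=arm.state();print(s['ee_pos'],s['contact_force'])
im=arm.capture('scene');cv2.imwrite('pics/s4.png',cv2.resize(im[140:250,110:320,::-1],None,fx=3.5,fy=3.5,interpolation=cv2.INTER_CUBIC))"
```

```text
t: 9.53
ee_pos: [0.5398, 0.0343, 0.0593]
eef_rot: [-2.231, 1.571, 1.351]
contact_force: [-3.4, 1.8, 4.0]
opening: -0.003
[0.53984159 0.03427439 0.05934034] [-3.41388776  1.76175706  4.02247278]
```

View pics/s4.png

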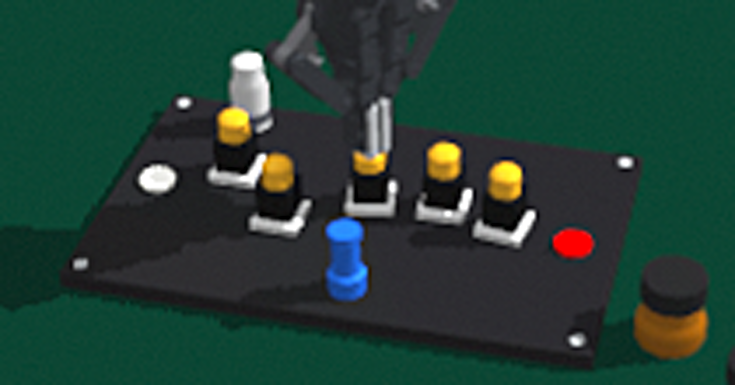

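The third contact is down and the others are up. The fourth is at y +49.9, z +24.7.

```bash
python3 -m handwheel '[{"xyz":[-10,0,0],"rotation":[0,0,0]},{"xyz":[-20,0,0],"rotation":[0,0,0]},{"xyz":[-22,8,4],"rotation":[0,0,0]},{"xyz":[-22,20,10],"rotation":[0,0,0]},{"xyz":[-22,33,16],"rotation":[0,0,0]},{"xyz":[-22,45,22],"rotation":[0,0,0]},{"xyz":[-22,50,25],"rotation":[0,0,0]},{"xyz":[-22,50,25],"rotation":[0,0,0]},{"xyz":[-20,50,25],"rotation":[0,0,0]},{"xyz":[-15,50,25],"rotation":[0,0,0]},{"xyz":[-10,50,25],"rotation":[0,0,0]},{"xyz":[-7,50,25],"rotation":[0,0,0]}]'; python3 -m handwheel '[{"xyz":[1,0,0],"rotation":[0,0,0]},{"xyz":[2,0,0],"rotation":[0,0,0]},{"xyz":[4,0,0],"rotation":[0,0,0]},{"xyz":[5,0,0],"rotation":[0,0,0]},{"xyz":[6,0,0],"rotation":[0,0,0]},{"xyz":[6,0,0],"rotation":[0,0,0]},{"xyz":[6,0,0],"rotation":[0,0,0]},{"xyz":[6,0,0],"rotation":[0,0,0]}]'; python3 -c "
from rig import arm;s=arm.state();print(s['ee_pos'],s['contact_force'])"
```

```text
t: 10.58
ee_pos: [0.5382, -0.0209, 0.0655]
eef_rot: [-0.917, 1.57, 2.666]
contact_force: [-0.9, 0.2, 0.3]
opening: -0.002
t: 11.25
ee_pos: [0.5385, -0.0215, 0.0605]
eef_rot: [-2.583, 1.571, 0.999]
contact_force: [-2.0, 1.8, 2.2]
opening: -0.001
[ 0.53850488 -0.02154463  0.0604673 ] [-2.04134178  1.76239945  2.24567824]
```

```bash
python3 -m handwheel '[{"xyz":[0.5,0,0],"rotation":[0,0,0]},{"xyz":[1,0,0],"rotation":[0,0,0]},{"xyz":[1,0,0],"rotation":[0,0,0]},{"xyz":[1,0,0],"rotation":[0,0,0]}]'; python3 -c "
from h import *
s=arm.state();print(s['ee_pos'],s['contact_force'])
im=arm.capture('scene');cv2.imwrite('pics/s5.png',cv2.resize(im[140:250,110:320,::-1],None,fx=3.5,fy=3.5,interpolation=cv2.INTER_CUBIC))"
```

```text
t: 11.58
ee_pos: [0.5386, -0.0216, 0.0593]
eef_rot: [-2.608, 1.571, 0.973]
contact_force: [-1.7, 3.2, 5.6]
opening: -0.002
[ 0.5385683  -0.02161772  0.05934138] [-1.65531966  3.2083339   5.60807715]
```

View pics/s5.png

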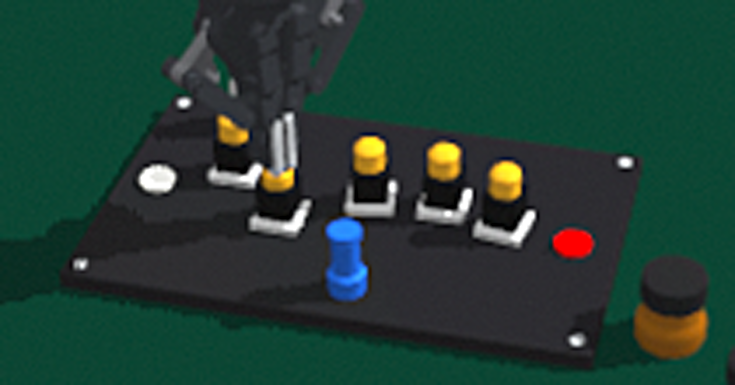

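The fourth contact is down and the others are up. The last is at about y −11, z +54. The thimble stands 50 mm beyond it, which leaves room at the 22 mm lift.

```bash
python3 -m handwheel '[{"xyz":[-10,0,0],"rotation":[0,0,0]},{"xyz":[-20,0,0],"rotation":[0,0,0]},{"xyz":[-22,-2,8],"rotation":[0,0,0]},{"xyz":[-22,-4,20],"rotation":[0,0,0]},{"xyz":[-22,-7,34],"rotation":[0,0,0]},{"xyz":[-22,-10,48],"rotation":[0,0,0]},{"xyz":[-22,-11,54],"rotation":[0,0,0]},{"xyz":[-22,-11,54],"rotation":[0,0,0]},{"xyz":[-20,-11,54],"rotation":[0,0,0]},{"xyz":[-15,-11,54],"rotation":[0,0,0]},{"xyz":[-10,-11,54],"rotation":[0,0,0]},{"xyz":[-7,-11,54],"rotation":[0,0,0]}]'; python3 -m handwheel '[{"xyz":[1,0,0],"rotation":[0,0,0]},{"xyz":[2,0,0],"rotation":[0,0,0]},{"xyz":[4,0,0],"rotation":[0,0,0]},{"xyz":[5,0,0],"rotation":[0,0,0]},{"xyz":[6,0,0],"rotation":[0,0,0]},{"xyz":[6,0,0],"rotation":[0,0,0]},{"xyz":[6,0,0],"rotation":[0,0,0]},{"xyz":[6,0,0],"rotation":[0,0,0]}]'; python3 -c "
from rig import arm;s=arm.state();print(s['ee_pos'],s['contact_force'])"
```

```text
t: 12.63
ee_pos: [0.4853, -0.0346, 0.0654]
eef_rot: [-1.186, 1.57, 2.395]
contact_force: [0.9, 0.1, -0.5]
opening: -0.0
t: 13.3
ee_pos: [0.485, -0.0347, 0.0604]
eef_rot: [-2.81, 1.571, 0.772]
contact_force: [-2.4, 1.3, 2.8]
opening: -0.003
[ 0.48495863 -0.03465596  0.06044866] [-2.42262501  1.25483946  2.78483392]
```

```bash
python3 -m handwheel '[{"xyz":[0.5,0,0],"rotation":[0,0,0]},{"xyz":[1,0,0],"rotation":[0,0,0]},{"xyz":[1,0,0],"rotation":[0,0,0]},{"xyz":[1,0,0],"rotation":[0,0,0]},{"xyz":[1,0,0],"rotation":[0,0,0]},{"xyz":[1,0,0],"rotation":[0,0,0]}]'; python3 -c "
from h import *
f=[]
for i in range(4):
  im=arm.capture('scene');s=arm.state();f.append(s['contact_force'])
print(s['t'],s['ee_pos'],np.mean(f,0))
cv2.imwrite('pics/s6.png',cv2.resize(im[140:250,110:320,::-1],None,fx=3.5,fy=3.5,interpolation=cv2.INTER_CUBIC))
im=arm.capture('wrist');cv2.imwrite('pics/w6.png',im[:,:,::-1])"
```

```text
t: 13.8
ee_pos: [0.485, -0.0347, 0.0593]
eef_rot: [-2.218, 1.571, 1.364]
contact_force: [-1.1, 2.3, 4.5]
opening: -0.0
14.0 [ 0.48497184 -0.03472135  0.05931792] [-1.73217606  2.24335139  4.56009997]
```

View pics/s6.png

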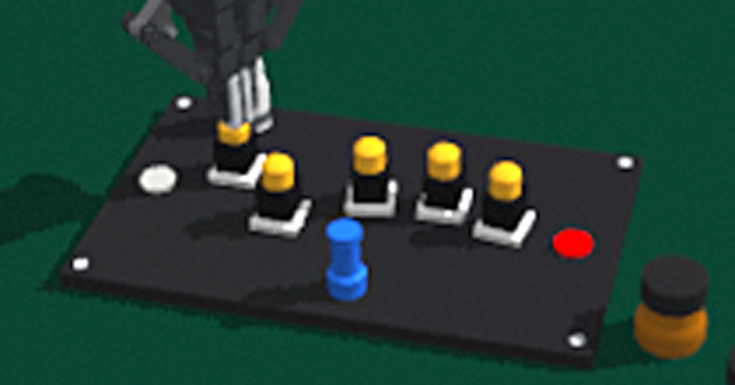

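View pics/w6.png

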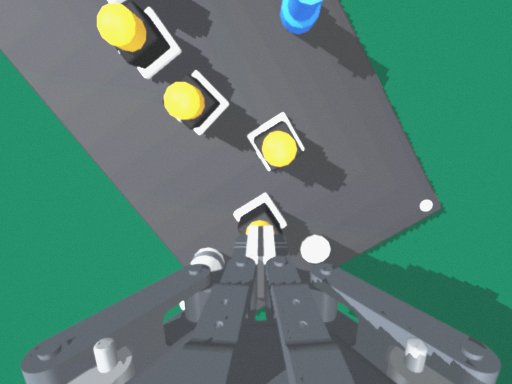

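The last contact is held about 4.7 mm down with 4.6 N on it, and the other four are up. The thimble still stands behind the fingers at its old place (scene crop (265,100), wrist view (207,258)), and the sleeve and jar have not moved.

```bash
python3 -c "
from rig import arm
arm.job_done();s=arm.state();print(s['t'],s['ee_pos'],s['contact_force'])"
```

```text
the job is handed in; nothing more can be done
the job is handed in; nothing more can be done
```

I pushed the five contacts one at a time with the closed fingertips, from the red disc to the white disc. Each went down about 4.6 mm, roughly half-way and well short of the 8.3 mm limit. I handed the job in at about 14 s, still holding the contact beside the white disc.

- **Force checks:** the push force settled at 4.0 to 5.6 N on each contact. The spring should give about 4.6 N at that depth, so this agrees within the sensor noise of about 1 N. On the last contact the average was 4.6 N.
- **Sideways force:** there was also 2 to 4 N sideways while pressing. I put this down to friction or load offset and did not look further into it.
- **Pictures:** after each push the scene view showed only the pressed contact down and the others up. In the last pictures the sleeve, thimble and jar stand where they were, with the thimble partly hidden behind the fingers.
- **Not checked:** how far each contact moved is inferred from tool height and force, not measured directly. The handover gave no verdict, and the state could not be read afterwards.

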